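# Set the ring thickness on the big apple slicer

### The job

Two apple-ring slicers stand on the bench, a big and a small one. Turn the thickness wheel on top of the big slicer until the pointer on its far rim stands right at that slicer's marker, then let go. Do not shift the marker, and leave the small slicer's wheel as it is.

Things in the scene. Friction and masses are not known exactly. Their poses are not given: they have to be found in the camera images.
- big_wheel_top (a point): Top centre of the grip bar of the big wheel, on its axis, 152 mm above the bench. The disc is 84 mm across, top face 112 mm up; the bar across its centre (14 mm thick, 67 long, 40 tall) points along the pointer. Light friction (0.06 N m); turns within 86 degrees either way of the slicer's far direction and stays where left. A feed collar, top 116 mm up, is 79 mm from the axis on the near side.
- big_pointer (a point): Tip of the brass pointer, a tab 7 mm wide on the far rim of the big wheel, turning with it: 56 mm from the axis, 105 mm above the bench. The grip bar points the same way as the line from the axis to this tip. It starts 20 to 85 degrees counterclockwise (from above) of the marker. The steel casing is 160 x 160 mm, 90 high, bolted down, yawed up to 20 degrees.
- big_marker_tip (a point): The big slicer's mark: the point on the pointer tip's path (56 mm from the axis, 105 mm above the bench) just in front of the marker, a brass block 13 x 13 mm, top 108 mm up, 61 to 74 mm from the axis, standing on the casing beyond the wheel on a dark arc, within 20 degrees of the slicer's far direction. Stiff, but it can be pushed round; it must stay put.
- small_pointer (a point): Tip of the pointer on the small slicer's wheel, 40 mm from that wheel's axis, 105 mm above the bench. This slicer is of the same build, but its casing is 115 x 115 mm, 90 high, and its wheel 60 mm across, with a grip bar as tall as the big one's. Either machine may stand on the left. This wheel must not be turned.

How it is judged:
At the end, for the whole second after the job is handed in: The big wheel's pointer tip is within 12 mm (about 12 degrees) of the mark at the marker, and stays there with the wheel let go (horizontal distance between big_pointer and big_marker_tip below 0.012 m); the robot touches nothing.
It fails at once if the big slicer's marker is shifted by more than 6 mm (distance of big_marker_tip from where it was at the start of the episode above 0.006 m).
It fails at once if the small slicer's wheel is turned so that its pointer tip moves more than 8 mm (distance of small_pointer from where it was at the start of the episode above 0.008 m).
It also fails if it takes over 29 s, if anything falls off the work surface, if the arm or the gripper's body presses on something with over 40 N, if the wrist force passes 120 N, or if a joint passes its speed limit or range.

### The arm

A 7-joint arm with a two-finger parallel gripper is mounted at the origin on the work surface. World frame = base frame: x ahead of the robot, y to its left, z up, the work surface at z = 0. Lengths are in m, angles in rad, forces in N, time in s.
With the tool pointing down it reaches from about 0.4 to 0.85 m from the base axis. Payload 4.5 kg.
Tool frame: the origin (TCP) lies at the very end of the fingers, on their centre line; the grasp point (between the pads) lies 19 mm behind it (grasp_offset is the z of the grasp point in the tool frame, in m); z points along the fingers, x is the direction in which the jaws open and shut, and the axes are right-handed (so a half turn about z gives the same grasp; the last joint's range is limited). The gripper opens to 88 mm and grips with 3 to 60 N. Pads are 18 mm wide; open, the fingers measure 123 mm over their backs; the gripper's body (75 mm by 187 mm) begins 45 mm behind the grasp point.
Start: joints at [-1.226, 0.689, -0.195, 1.565, 0.157, 0.902, -0.215], TCP at [0.191, 0.595, 0.239] pointing down, gripper open.
Joint ranges: [-3.01, 3.01], [-0.46, 2.08], [-1.47, 1.51], [0.13, 2.56], [-1, 4.14], [0.04, 2.09], [-2.66, 2.66]. Speed limits (rad/s): [2.57, 2.57, 3.14, 3.14, 3.14, 3.14, 3.14].

### API

Orientations are given as a rotation vector (axis times angle).
In Python, from station import get_obs, camera, get_calibration, hand_in, grasp_offset gives the robot as it stands.
- The arm moves only by the tool carry_out, never from a script. Its argument "commands" is a list of rows, each a list of 7 numbers: the closure, from 0 (fully open) to 1 (shut), then the shift along the tool's x, y, z each as a share of 0.025 m, from -1 to 1, then the turn, a rotation vector about the tool's x, y, z each as a share of 0.1 rad, from -1 to 1. A call has 1 to 12 rows; each row shifts and turns the pose as measured when the row begins, along the tool's axes as they then stand; what a row does not reach is not made up. A row lasts 1/12 s, in which the tool goes at most 41.7 mm and 7.16 degrees, less where a joint would pass 70% of its speed; a pose out of reach is approached as far as the arm can. A call with a number of a shift or a turn outside -1 to 1 is refused whole. A call with a gripper value outside its range is refused whole. The fingers move at their own pace and stop on an object; "squeeze" is the grip in N (left out, the last holds). Time passes only in rows, so rows that do not move let the fingers close. It gives the time, the measured TCP pose, the force and the opening at its end, in the units of the state.
- get_obs(): the state, without advancing time (a new reading comes with each control period).
- camera(name): name is "side" or "top" or "wrist"; returns the picture (420x560x3 uint8, red, green, blue); there is no depth.
- get_calibration(name): a dict with "fx", "fy", "cx", "cy" (pixels), "world_from_camera" (4x4, takes a point from camera to world coordinates); the wrist camera has in their place "tool_from_camera" (4x4, takes a point from camera to tool coordinates, whose origin is the TCP and whose axes are the tool frame's). Camera axes: x right, y down, z forward; pixel columns grow to the right and rows downward; lengths in m; the calibration is good to about 2 mm. The wrist camera is an equidistant fisheye: a pixel r from the principal point sees the ray r / f radians off the axis. A picture is of the moment at which its call begins: read the wrist's pose just before it. get_calibration takes no time and is no camera call.
- hand_in(): hands the job in, once; it reports no verdict.
The state is a dict: "t": time; "joint_pos": joint angles; "qvel": joint speeds; "effort": joint torques, N m; "eef_pos": TCP position; "orientation": TCP orientation; "force": force on the tool from outside, world axes, zero at the start; "ft_torque": the same for the moment, N m; "finger_gap": finger opening in m.
Only numpy, scipy, OpenCV 4.12 (cv2) and the standard library are available. Lean on these libraries where they do the work, as an engineer would, in place of code of your own. Each camera call takes 0.05 s, during which the arm holds its last target. There are 200 camera calls.

## Working session

There is one attempt and no reset: what is moved stays moved. The work goes in short steps, Python scripts to look and compute and a tool call to move; the robot and the scene stay as the last step left them, time stands still between calls to the robot, and variables do not carry over. Pictures are saved under pics/ and viewed, about 8 in all and at most 12, crops included, and the job is handed in when it is done.

Besides the shell and the picture viewer there is one more tool, called after "Call:" in YAML: its name, and indented under it one key for each argument. carry_out: Moves the arm, as the interface text tells. Shift numbers are shares of 0.025 m and turn numbers shares of 0.1 rad, none past 1 either way. Its arguments: {"type":"object","properties":{"commands":{"type":"array"},"squeeze":{"type":"number"}},"required":["commands"]}

```bash
mkdir -p pics; python3 - <<'E'
from station import *
import cv2,numpy as np
o=get_obs();print({k:np.round(v,3) for k,v in o.items() if k in('t','eef_pos','orientation','force','finger_gap')})
for n in('side','top'):
    im=camera(n);cv2.imwrite(f'pics/{n}0.png',im[...,::-1]);c=get_calibration(n);print(n,c)
print(get_calibration('wrist'),grasp_offset)
E
```

```text
{'t': np.float64(0.0), 'eef_pos': array([0.191, 0.594, 0.238]), 'orientation': array([ 2.537e+00,  1.850e+00, -2.000e-03]), 'force': array([-1.163,  1.148,  0.236]), 'finger_gap': np.float64(0.088)}
side {'fx': 432.61123791302776, 'fy': 432.61123791302776, 'cx': 288.56751402046024, 'cy': 206.65780100196793, 'world_from_camera': array([[-0.94808594, -0.17376966,  0.26634029,  0.38578531],
       [-0.31800011,  0.52591928, -0.78885033,  0.69480409],
       [-0.00299524, -0.83259415, -0.55387545,  0.66245722],
       [ 0.        ,  0.        ,  0.        ,  1.        ]])}
top {'fx': 538.4492524581659, 'fy': 538.4492524581659, 'cx': 271.55242764961883, 'cy': 214.79103753109715, 'world_from_camera': array([[-2.87439461e-03, -9.96614987e-01,  8.21602491e-02,
         5.20445592e-01],
       [-9.99995094e-01,  2.96694958e-03,  1.00445061e-03,
         1.40318834e-02],
       [-1.24481585e-03, -8.21569588e-02, -9.96618625e-01,
         1.29991984e+00],
       [ 0.00000000e+00,  0.00000000e+00,  0.00000000e+00,
         1.00000000e+00]])}
{'fx': 325.19226210127806, 'fy': 325.19226210127806, 'cx': 279.53243068470766, 'cy': 213.37075383911233, 'tool_from_camera': array([[ 9.99999502e-01,  6.44114733e-04, -7.62822277e-04,
        -9.12477156e-04],
       [-3.99812018e-04,  9.58469630e-01,  2.85194334e-01,
        -7.51575392e-02],
       [ 9.14839858e-04, -2.85193887e-01,  9.58469410e-01,
        -1.46240067e-01],
       [ 0.00000000e+00,  0.00000000e+00,  0.00000000e+00,
         1.00000000e+00]])} -0.0187
```

View pics/top0.png

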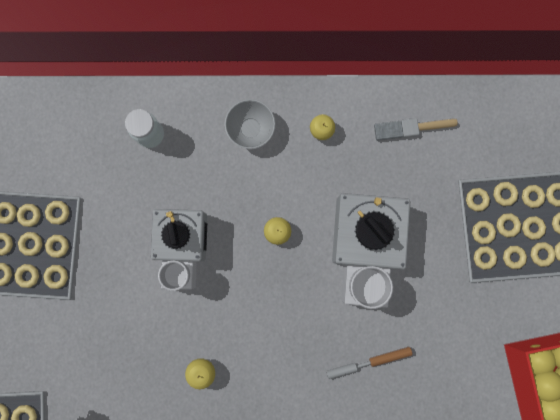

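View pics/side0.png

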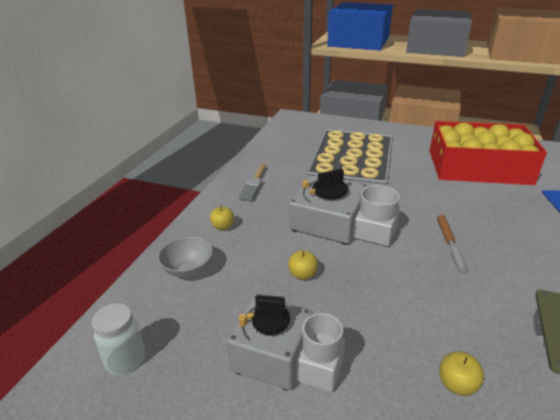

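Top view: the big slicer is on the right, with its wheel at about (375,231), pointer tip about (361,214) and marker about (378,201). The small one is on the left at (176,235). Next I'll measure them with masks.

```bash
cat > h.py <<'E'
from station import *
import cv2,numpy as np
def ray(n,uv):
    c=get_calibration(n);T=c['world_from_camera']
    d=T[:3,:3]@np.array([(uv[0]-c['cx'])/c['fx'],(uv[1]-c['cy'])/c['fy'],1]);return T[:3,3],d
def onz(n,uv,z):
    p,d=ray(n,uv);return p+d*(z-p[2])/d[2]
def tri(a,b):
    (p,d),(q,e)=ray('top',a),ray('side',b)
    d=d/np.linalg.norm(d);e=e/np.linalg.norm(e)
    s=np.linalg.lstsq(np.c_[d,-e],q-p,rcond=None)[0]
    A=p+s[0]*d;B=q+s[1]*e;return (A+B)/2,np.linalg.norm(A-B)
def blobs(im,box,kind):
    x0,y0,x1,y1=box;c=im[y0:y1,x0:x1];h=cv2.cvtColor(c,cv2.COLOR_RGB2HSV)
    m=cv2.inRange(h,(8,110,60),(32,255,255)) if kind=='brass' else cv2.inRange(h,(0,0,0),(180,255,45))
    n,l,s,ce=cv2.connectedComponentsWithStats(m)
    return [(s[i,4],s[i,:4]+[x0,y0,0,0],ce[i]+[x0,y0]) for i in range(1,n) if s[i,4]>=4]
E
python3 - <<'E'
from h import *
B={'top':(335,192,412,270),'side':(285,165,365,240)}
out=[]
for n,b in B.items():
    im=cv2.imread(f'pics/{n}0.png')[...,::-1].copy()
    for k in('brass','dark'):
        for r in blobs(im,b,k): print(n,k,r[0],r[1],r[2].round(1))
    c=im[b[1]:b[3],b[0]:b[2],::-1];out.append(cv2.resize(c,(400,400),interpolation=cv2.INTER_NEAREST))
cv2.imwrite('pics/crop1.png',np.hstack(out))
E
```

```text
top brass 30 [375 199   6   6] [377.4 201.2]
top brass 14 [359 212   5   5] [360.8 214.1]
top dark 1076 [356 212  38  38] [374.7 230.6]
side brass 22 [317 165   6   7] [319.4 168.5]
side brass 25 [323 165  10   5] [328.4 166.6]
side brass 67 [343 165  16  10] [350.8 168.6]
side brass 13 [362 170   3   6] [363.2 172.5]
side brass 8 [344 172   5   3] [346.1 172.8]
side brass 39 [303 180   6   8] [305.4 183.6]
side brass 25 [310 188   6   6] [312.7 190.5]
side dark 719 [314 169  33  30] [330.7 185. ]
```

View pics/crop1.png

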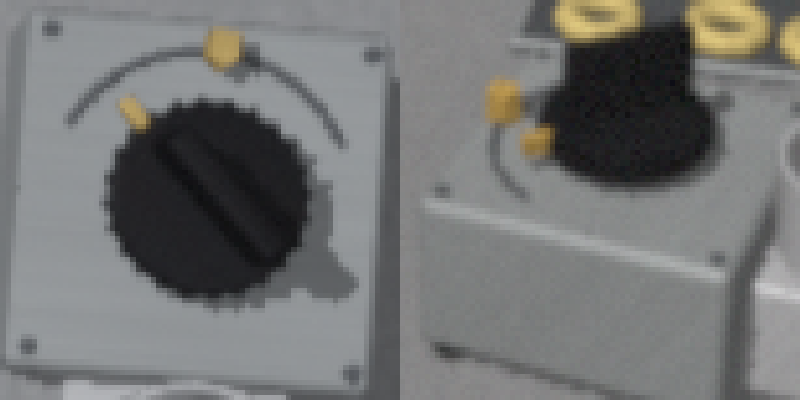

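The crop shows the brass pointer up-left of the wheel, with the marker at the arc's top. The bar runs from upper-left to lower-right along the pointer. The marker is clockwise of the pointer.

```bash
python3 - <<'E'
from h import *
P=lambda a:a.round(4)
mk,e1=tri((377.4,201.2),(305.4,183.6));pt,e2=tri((360.8,214.1),(312.7,190.5))
print('marker',P(mk),e1,P(onz('top',(377.4,201.2),.108)),P(onz('side',(305.4,183.6),.104)))
print('pointer',P(pt),e2,P(onz('top',(360.8,214.1),.108)),P(onz('side',(312.7,190.5),.105)))
# disc outline: circle of dark component in top view; disc top z .112
im=cv2.imread('pics/top0.png');g=cv2.inRange(cv2.cvtColor(im[192:270,335:412],cv2.COLOR_BGR2HSV),(0,0,0),(180,255,50))
c=max(cv2.findContours(g,0,1)[0],key=cv2.contourArea);(x,y),r=cv2.minEnclosingCircle(c);x+=335;y+=192
ax=onz('top',(x,y),.108);print('axis',x,y,r,'radius',r/538.45*(1.19),P(ax))
# bar top from side silhouette; top-of-bar triangulated from ends in both views
f=lambda u,v:(285+u/5,165+v/400*75)
t=lambda u,v:(335+u/400*77,192+v/400*78)
a=tri(t(172,142),f(575,38));b=tri(t(270,255),f(685,24));print('bar ends',P(a[0]),a[1],P(b[0]),b[1])
bc=(t(172,142)[0]+t(270,255)[0])/2,(t(172,142)[1]+t(270,255)[1])/2
bt=onz('top',bc,.152);print('bar centre @.152',P(bt))
for nm,q in(('pt',onz('top',(360.8,214.1),.106)),('mk',onz('top',(377.4,201.2),.108)),('ptT',pt),('mkT',mk)):
    d=q-ax;print(nm,np.hypot(*d[:2]).round(4),np.degrees(np.arctan2(d[1],d[0])).round(1))
sm=onz('top',(176,235),.112);print('small',P(sm))
from scipy.spatial.transform import Rotation as R
print(R.from_rotvec(get_obs()['orientation']).as_matrix().round(3))
E
```

```text
marker [ 0.6495 -0.2221  0.099 ] 0.00041251567401162724 [ 0.6484 -0.2204  0.108 ] [ 0.6474 -0.2139  0.104 ]
pointer [ 0.6196 -0.1832  0.1067] 0.0002462555732022097 [ 0.6197 -0.183   0.108 ] [ 0.6202 -0.186   0.105 ]
axis 374.6412010192871 230.72437286376953 19.23064613342285 radius 0.04250063868283627 [ 0.5826 -0.213   0.108 ]
bar ends [ 0.5102 -0.1814  0.2003] 0.18009544738216335 [ 0.4651 -0.2179  0.1942] 0.1806729893992832
bar centre @.152 [ 0.5803 -0.2108  0.152 ]
pt 0.0476 38.6
mk 0.0661 -6.4
ptT 0.0475 38.8
mkT 0.0675 -7.7
small [0.5742 0.2263 0.112 ]
[[ 0.306  0.952 -0.   ]
 [ 0.952 -0.306 -0.002]
 [-0.002  0.    -1.   ]]
```

Call:
carry_out:
  commands:
    - [0,-1,0.95,0,0,0,0]
    - [0,-1,0.95,0,0,0,0]
    - [0,-1,0.95,0,0,0,0]
    - [0,-1,0.95,0,0,0,0]
    - [0,-1,0.95,0,0,0,0]
    - [0,-1,0.95,0,0,0,0]
    - [0,-1,0.95,0,0,0,0]
    - [0,-1,0.95,0,0,0,0]
    - [0,-1,0.95,0,0,0,0]
    - [0,-1,0.95,0,0,0,0]
    - [0,-1,0.95,0,0,0,0]
    - [0,-1,0.95,0,0,0,0]

```text
t: 1.1
eef_pos: [0.3714, 0.2131, 0.2324]
orientation: [-2.518, -1.87, 0.01]
force: [0.6, -0.0, -0.7]
finger_gap: 0.0882
```

Call:
carry_out:
  commands:
    - [0,-1,0.94,-0.05,0,0,0]
    - [0,-1,0.94,-0.05,0,0,0]
    - [0,-1,0.94,-0.05,0,0,0]
    - [0,-1,0.94,-0.05,0,0,0]
    - [0,-1,0.94,-0.05,0,0,0]
    - [0,-1,0.94,0,0,0,0]
    - [0,-1,0.94,0,0,0,0]
    - [0,-1,0.94,0,0,0,0]
    - [0,-1,0.94,0,0,0,0]
    - [0,-1,0.94,0,0,0,0]
    - [0,-1,0.94,0,0,0,0]
    - [0,-0.7,0.6,0,0,0,0]

```text
t: 2.1
eef_pos: [0.5523, -0.1703, 0.2349]
orientation: [-2.52, -1.863, 0.019]
force: [0.1, -1.0, 1.1]
finger_gap: 0.0882
```

Call:
carry_out:
  commands:
    - [0,0,0,0,0,0,1]
    - [0,0,0,0,0,0,1]
    - [0,0,0,0,0,0,1]
    - [0,0,0,0,0,0,1]
    - [0,0,0,0,0,0,1]
    - [0,0,0,0,0,0,1]
    - [0,0,0,0,0,0,1]
    - [0,0,0,0,0,0,1]
    - [0,0,0,0,0,0,1]
    - [0,0,0,0,0,0,1]
    - [0,0,0,0,0,0,1]
    - [0,0,0,0,0,0,1]

```text
t: 3.1
eef_pos: [0.5495, -0.1813, 0.2287]
orientation: [3.139, 0.0, -0.037]
force: [0.1, -0.2, 0.1]
finger_gap: 0.0884
```

Call:
carry_out:
  commands:
    - [0,0,0,0,0,0,1]
    - [0,0,0,0,0,0,1]
    - [0,0,0,0,0,0,1]
    - [0,0,0,0,0,0,1]
    - [0,0,0,0,0,0,1]
    - [0,0,0,0,0,0,1]
    - [0,0,0,0,0,0,1]
    - [0,0,0,0,0,0,1]
    - [0,0,0,0,0,0,0.5]
    - [0,0,0,0,0,0,0]

```text
t: 3.93
eef_pos: [0.5466, -0.1788, 0.2247]
orientation: [2.819, -1.355, -0.047]
force: [0.5, 0.5, 0.1]
finger_gap: 0.0884
```

```bash
cat >> h.py <<'E'
from scipy.spatial.transform import Rotation as R
def wray(uv,o):
    c=get_calibration('wrist');q=np.array([uv[0]-c['cx'],uv[1]-c['cy']]);r=np.hypot(*q);th=r/c['fx']
    d=np.r_[q/max(r,1e-9)*np.sin(th),np.cos(th)];T=c['tool_from_camera'];M=R.from_rotvec(o['orientation']).as_matrix()
    return M@T[:3,3]+o['eef_pos'],M@T[:3,:3]@d
def wz(uv,z,o):
    p,d=wray(uv,o);return p+d*(z-p[2])/d[2]
E
python3 - <<'E'
from h import *
import pickle
o=get_obs();im=camera('wrist');cv2.imwrite('pics/w1.png',im[...,::-1]);pickle.dump(o,open('o1.pkl','wb'))
M=R.from_rotvec(o['orientation']).as_matrix()
print(o['t'],o['eef_pos'].round(4),M.round(3),'yaw',np.degrees(np.arctan2(M[1,0],M[0,0])),o['joint_pos'].round(2))
print('shift tool',(M.T@(np.array([.5815,-.212,o['eef_pos'][2]])-o['eef_pos'])/.025).round(2))
E
```

```text
3.9333 [ 0.5466 -0.1788  0.2247] [[ 0.624 -0.78  -0.033]
 [-0.781 -0.625  0.001]
 [-0.021  0.025 -0.999]] yaw -51.344857396158204 [ 0.03  0.68  0.35  1.72 -0.28  0.82 -0.38]
shift tool [ 1.91 -0.26 -0.05]
```

View pics/w1.png

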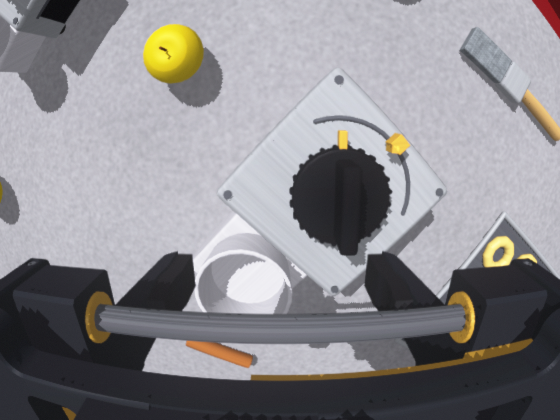

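The wrist view is well aligned. The pointer is at (343,140), the marker at (398,145) and the disc centred at about (341,195), with the bar running nearly along image vertical. I'll measure from this view, then triangulate against the top view.

```bash
python3 - <<'E'
from h import *
import pickle
o=pickle.load(open('o1.pkl','rb'));im=cv2.imread('pics/w1.png')[...,::-1].copy()
bx=(275,110,420,262)
br=[r for r in blobs(im,bx,'brass') if r[0]>30]
for r in br: print(r[0],r[1],r[2].round(1),wz(r[2],.106,o).round(4))
g=cv2.inRange(cv2.cvtColor(im[110:262,275:420],cv2.COLOR_RGB2HSV),(0,0,0),(180,255,60))
c=max(cv2.findContours(g,0,1)[0],key=cv2.contourArea)+[275,110]
# disc rim points only: project to z=.112 and robust circle with upper-left/side points away from the bar's near end
p=np.array([wz(q[0],.110,o)[:2] for q in c.astype(float) if q[0][1]<232])
from scipy.optimize import least_squares
f=least_squares(lambda s:np.hypot(p[:,0]-s[0],p[:,1]-s[1])-s[2],[.58,-.21,.042],loss='soft_l1',f_scale=.001).x
print('disc',f.round(4))
for r in br:
    d=wz(r[2],.106,o)[:2]-f[:2];print(np.hypot(*d).round(4),np.degrees(np.arctan2(d[1],d[0])).round(1))
# bar height: near end top in wrist & side/top
def trir(A,B):
    (p,d),(q,e)=A,B;d=d/np.linalg.norm(d);e=e/np.linalg.norm(e)
    s=np.linalg.lstsq(np.c_[d,-e],q-p,rcond=None)[0];return ((p+s[0]*d+q+s[1]*e)/2).round(4),np.linalg.norm(p+s[0]*d-q-s[1]*e).round(4)
for uw,us in(((349,253),(285+290/5,165+24*.1875)),((344,165),(285+165/5,165+40*.1875))):
    print('bar end side+wrist',trir(wray(uw,o),ray('side',us)),'@.152',wz(uw,.152,o).round(4))
x,y,w,h=276,160,145,100
cv2.imwrite('pics/w1c.png',cv2.resize(cv2.convertScaleAbs(im[150:262,285:400,::-1],alpha=2.5),None,fx=5,fy=5))
E
```

```text
176 [338 131  10  19] [342.3 140. ] [ 0.6178 -0.1831  0.106 ]
350 [386 133  24  22] [396.7 143.9] [ 0.6461 -0.2205  0.106 ]
disc [ 0.5811 -0.2129  0.0416]
0.0473 39.2
0.0654 -6.6
bar end side+wrist (array([ 0.5574, -0.2343,  0.1496]), np.float64(0.0011)) @.152 [ 0.5575 -0.2335  0.152 ]
bar end side+wrist (array([ 0.6059, -0.1839,  0.1593]), np.float64(0.0043)) @.152 [ 0.6038 -0.1864  0.152 ]
```

View pics/w1c.png

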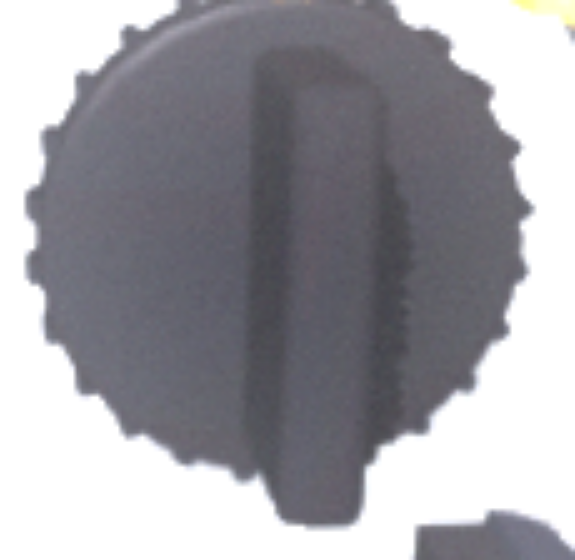

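Call:
carry_out:
  commands:
    - [0,0.8,-0.1,0,0.25,0.21,0]
    - [0,0.8,-0.1,0,0,0,0]
    - [0,0.35,0,0,0,0,0]
    - [0,0,0,0,0,0,0]

```text
t: 4.32
eef_pos: [0.5812, -0.2128, 0.223]
orientation: [-2.838, 1.344, 0.004]
force: [0.8, -0.5, -0.3]
finger_gap: 0.0882
```

```bash
cat > s.py <<'E'
from h import *
o=get_obs();M=R.from_rotvec(o['orientation']).as_matrix();tz=M.T@[0,0,-1]
print(o['t'],o['eef_pos'].round(4),'yaw',np.degrees(np.arctan2(M[1,0],M[0,0])).round(1),'gap',o['finger_gap'].round(4),'F',o['force'].round(1))
print('shift',(M.T@(np.array([.581,-.213,.124])-o['eef_pos'])/.025).round(2),'tilt fix',(np.cross([0,0,1],tz)*10).round(2))
E
python3 s.py
```

```text
Traceback (most recent call last):
  File "s.py", line 3, in <module>
    print(o['t'],o['eef_pos'].round(4),'yaw',np.degrees(np.arctan2(M[1,0],M[0,0])).round(1),'gap',o['finger_gap'].round(4),'F',o['force'].round(1))
                                                                                                  ^^^^^^^^^^^^^^^^^^^^^
AttributeError: 'float' object has no attribute 'round'
```

Call:
carry_out:
  commands:
    - [0,0,0,1,0,0,0]
    - [0,0,0,1,0,0,0]
    - [0,0,0,1,0,0,0]
    - [0,0,0,0.8,0,0,0]
    - [0,0,0,0.1,0,0,0]
    - [0,0,0,0,0,0,0]

```text
t: 4.82
eef_pos: [0.5801, -0.2108, 0.1232]
orientation: [-2.839, 1.336, 0.004]
force: [-0.1, -0.3, -0.2]
finger_gap: 0.088
```

```bash
sed -i "s/o\['finger_gap'\].round(4)/round(o['finger_gap'],4)/" s.py; python3 s.py
```

```text
4.8167 [ 0.5801 -0.2108  0.1232] yaw -50.4 gap 0.088 F [-0.1 -0.3 -0.2]
shift [ 0.09  0.03 -0.03] tilt fix [-0.03  0.04  0.  ]
```

Call:
carry_out:
  commands:
    - [0.3,0.09,0.03,0,0,0,0]
    - [0.6,0,0,0,0,0,0]
    - [0.9,0,0,0,0,0,0]
    - [1,0,0,0,0,0,0]
    - [1,0,0,0,0,0,0]
    - [1,0,0,0,0,0,0]
    - [1,0,0,0,0,0,0]
    - [1,0,0,0,0,0,0]
  squeeze: 15

```text
t: 5.48
eef_pos: [0.5837, -0.2138, 0.1295]
orientation: [-2.839, 1.334, -0.009]
force: [0.5, -0.0, 0.1]
finger_gap: 0.0368
```

```bash
python3 s.py
```

```text
5.4833 [ 0.5837 -0.2138  0.1295] yaw -50.3 gap 0.0368 F [ 0.5 -0.   0.1]
shift [-0.1   0.06  0.22] tilt fix [-0.07 -0.03  0.  ]
```

Call:
carry_out:
  commands:
    - [1,-0.1,0.05,0.2,0,0,0]
    - [1,0,0,0,0,0,0]
    - [1,0,0,0,0,0,0]
    - [1,0,0,0,0,0,0]
    - [1,0,0,0,0,0,0]
    - [1,0,0,0,0,0,0]

```text
t: 5.98
eef_pos: [0.5821, -0.2139, 0.1242]
orientation: [-2.839, 1.335, -0.014]
force: [1.0, -0.7, 0.0]
finger_gap: 0.014
```

```bash
python3 s.py
```

```text
5.9833 [ 0.5821 -0.2139  0.1242] yaw -50.4 gap 0.014 F [ 1.  -0.7  0. ]
shift [-0.05  0.01  0.01] tilt fix [-0.08 -0.06  0.  ]
```

Gripped at 14 mm, which matches the bar. Next is the clockwise turn, about +0.79 rad around tool z, in stages.

Call:
carry_out:
  commands:
    - [1,0,0,0,0,0,0.6]
    - [1,0,0,0,0,0,0.6]
    - [1,0,0,0,0,0,0.6]
    - [1,0,0,0,0,0,0.6]
    - [1,0,0,0,0,0,0.6]
    - [1,0,0,0,0,0,0.6]

```text
t: 6.48
eef_pos: [0.5819, -0.2135, 0.1243]
orientation: [-2.54, 1.837, -0.011]
force: [0.9, -1.2, 0.2]
finger_gap: 0.0138
```

```bash
python3 s.py
```

```text
6.4833 [ 0.5819 -0.2135  0.1243] yaw -71.8 gap 0.0138 F [ 0.9 -1.2  0.2]
shift [-0.03  0.03  0.01] tilt fix [-0.1  -0.02  0.  ]
```

Call:
carry_out:
  commands:
    - [1,0,0,0,0,0,0.6]
    - [1,0,0,0,0,0,0.6]
    - [1,0,0,0,0,0,0.6]
    - [1,0,0,0,0,0,0.6]
    - [1,0,0,0,0,0,0.6]
    - [1,0,0,0,0,0,0.6]
    - [1,0,0,0,0,0,0.6]

```text
t: 7.07
eef_pos: [0.5819, -0.213, 0.1243]
orientation: [-2.078, 2.345, -0.008]
force: [0.6, -1.3, 0.2]
finger_gap: 0.0137
```

```bash
python3 s.py; python3 - <<'E'
from h import *
o=get_obs();im=camera('wrist');cv2.imwrite('pics/w2.png',im[...,::-1])
for r in blobs(im,(120,60,440,330),'brass'):
    if r[0]>30: 
        w=wz(r[2],.106,o)[:2];d=w-[.581,-.213];print(r[0],r[2].round(0),w.round(4),np.hypot(*d).round(4),np.degrees(np.arctan2(d[1],d[0])).round(1))
E
```

```text
7.0667 [ 0.5819 -0.213   0.1243] yaw -96.9 gap 0.0137 F [ 0.6 -1.3  0.2]
shift [0.   0.03 0.01] tilt fix [-0.09  0.02  0.  ]
690 [283. 132.] [ 0.6471 -0.2232] 0.0669 -8.8
403 [279. 168.] [ 0.6287 -0.2193] 0.0481 -7.5
231 [224. 313.] [ 0.546  -0.1753] 0.0515 132.9
241 [335. 313.] [ 0.5381 -0.2426] 0.0522 -145.4
```

View pics/w2.png

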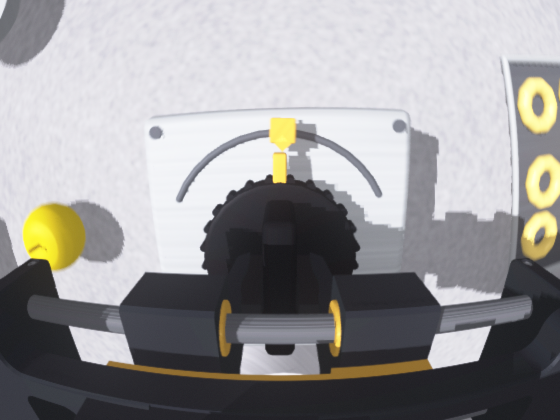

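The pointer (279,168) now sits right at the marker (283,132), about 1.3° off. I'll open the gripper and retreat upward.

Call:
carry_out:
  commands:
    - [0,0,0,0,0,0,0]
    - [0,0,0,0,0,0,0]
    - [0,0,0,0,0,0,0]
    - [0,0,0,0,0,0,0]
    - [0,0,0,-0.3,0,0,0]
    - [0,0,0,-0.6,0,0,0]
    - [0,0,0,-1,0,0,0]
    - [0,0,0,-1,0,0,0]
    - [0,0,0,-1,0,0,0]
    - [0,0,0,-1,0,0,0]
    - [0,0,0,0,0,0,0]
    - [0,0,0,0,0,0,0]

```text
t: 8.12
eef_pos: [0.5782, -0.2116, 0.2535]
orientation: [-2.084, 2.341, 0.004]
force: [-0.0, 0.4, 0.6]
finger_gap: 0.0877
```

```bash
python3 s.py; python3 - <<'E'
from h import *
o=get_obs();im=camera('wrist');cv2.imwrite('pics/w3.png',im[...,::-1])
for r in blobs(im,(120,60,440,300),'brass'):
    if r[0]>30: 
        w=wz(r[2],.106,o)[:2];d=w-[.581,-.213];print(r[0],r[2].round(0),w.round(4),np.hypot(*d).round(4),np.degrees(np.arctan2(d[1],d[0])).round(1))
t=camera('top')
for r in blobs(t,(140,195,205,270),'brass'): print('small',r[0],r[2].round(1))
for r in blobs(cv2.imread('pics/top0.png')[...,::-1].copy(),(140,195,205,270),'brass'): print('small0',r[0],r[2].round(1))
E
```

```text
8.1167 [ 0.5782 -0.2116  0.2535] yaw -96.6 gap 0.0877 F [-0.   0.4  0.6]
shift [ 0.08 -0.1   5.18] tilt fix [-0.02  0.07  0.  ]
218 [283. 122.] [ 0.6471 -0.2228] 0.0668 -8.5
125 [282. 143.] [ 0.6287 -0.2196] 0.0482 -7.9
681 [127. 198.] [ 0.5961 -0.0592] 0.1545 84.4
small 28 [170.6 216. ]
small0 32 [170.5 216.1]
```

View pics/w3.png

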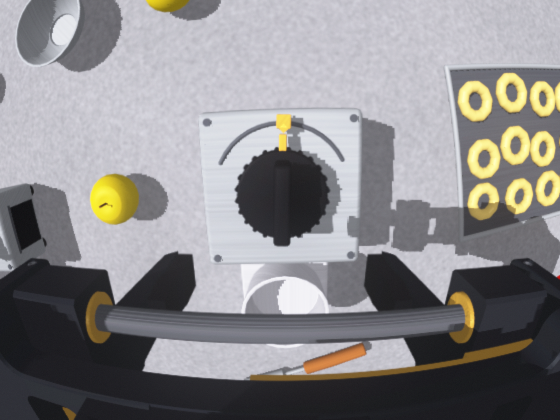

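The gripper is clear. The pointer (282,143) is in line with the marker (283,122), which is still on its arc. Handing in.

```bash
python3 -c "from station import *;print(hand_in())"
```

```text
the job is handed in; nothing more can be done
None
```

I gripped the big slicer's bar (finger gap 14 mm, matching its thickness), turned the wheel about 46° clockwise, let go and lifted clear. The job was handed in at about t = 8.2 s of the 29 s allowed, and no verdict was reported.

- **Pointer:** it stands at -7.9° and the marker at -8.5° in the last wrist picture. That is about 0.6° apart, or under 1 mm at the pointer tip, against 12 mm allowed.
- **Marker:** it measured (0.647, -0.223). The earlier pictures gave (0.646 to 0.648, -0.220), so the difference is 2–3 mm. That is close to the calibration error, and the pointer never touched it.
- **Small slicer:** its pointer shows no movement in the top view (0.1 px).
- **Robot:** the tool was about 100 mm above the bar, with forces under 1 N.

**Disagreements:** the bar's two ends triangulated to 150 and 159 mm high, against 152 mm in the text. The 159 mm reading was a rough hand-picked corner, with its rays 4 mm apart. My first attempt at the bar ends, from the top and side views, was worthless because of a wrong crop offset, so I discarded it.

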